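# Close the finds box and stack the next one on its lid

## Task

Put the loose blue lid fully down on the open finds box with the flint flake in it, then stack the closed green-lidded box lengthways on top, so that its four corner feet drop into the corner recesses of the blue lid and it sits flat. Leave the open box standing upright on the desk with the flake inside, and do not disturb the black drive, the cardboard box or the scale bar.

Things in the scene. Friction and masses are not known exactly. Their poses are not given: they have to be found in the camera images.
- open_box: Open grey finds box, loose, 0.3 kg. Origin: centre of its underside at the feet's soles; x short side, y long side, z up. Walls 56 (x) by 96 (y) mm outside, 50 by 90 inside; rim 44 mm, inner floor 10 mm above the origin. Four feet 7 mm high. Same turned by half a turn.
- lid_center (a point): Loose lid, 80 g, right way up; point at its centre (16 mm high in all); x short, y long side. Top: blue plate 60 (x) by 100 by 10 mm, held by its long edges. Below: plug 46.5 by 86.5 by 6 mm, its lowest 3 mm 43.5 by 83.5; it goes inside the box walls. Seated, the point is 46 mm above the box's origin. Four recesses in the top, 15 mm square, 6 deep, at x +-17.5, y +-37.5 mm. Half turn: same.
- full_box_center (a point): Closed grey box, 0.3 kg, fixed green lid; point at its centre (54 mm high in all); x short, y long side. Walls 56 (x) by 96 mm; lid plate = top 10 mm, 60 by 100, can be held by its long edges. Four feet at x +-17.5, y +-37.5 mm, 7 high, 11 across, with round soles. When the feet stand in the blue lid's recesses, this point is 29 mm above the lid's point. Half turn: same.
- flake: Dark flint flake, 27 by 44 by 14 mm, lying loose on the floor of the open box; origin at the centre of its underside.
- drive: Bystander: flat black external drive, 68 (x) by 112 (y) by 14 mm, lying on the desk beyond the work; origin at the centre of its underside.
- card_box: Bystander: small brown cardboard box, 64 (x) by 89 (y) by 40 mm, standing on the desk beyond the work; origin at the centre of its underside.
- scale_bar: Bystander: flat black and white scale bar, 22 (x) by 200 (y) by 8 mm, lying on the desk near its front edge; origin at the centre of its underside.
There are look-alikes about, which are no part of the job. Leave any orange look-alike of the part that bears full_box_center alone.

How it is judged:
By the outcome, as a careful person would: the job done as asked, in the order asked, and still so for the second after the job is handed in, with the robot touching nothing.
It also fails if it takes over 51 s, if anything falls off the work surface, if the arm or the gripper's body presses on something with over 40 N, if the wrist force passes 120 N, or if a joint passes its speed limit or range.

## Robot

A 6-joint arm with a two-finger parallel gripper is mounted at the origin on a cart in front of the work surface, level with it; the furniture and walls round the work are solid. World frame = base frame: x ahead of the robot, y to its left, z up, the work surface at z = 0. Lengths are in m, angles in rad, forces in N, time in s.
With the tool pointing down it reaches from about 0.25 to 0.775 m from the base axis. Payload 4 kg.
Tool frame: the origin (TCP) lies midway between the tips of the shut fingers; the grasp point (between the pads) lies 19 mm behind it (robot.grasp_offset is the distance from the TCP to the grasp point, in m); z points along the fingers, y is the direction in which the jaws open and shut (so a half turn about z gives the same grasp; the last joint's range is limited). The gripper opens to 94 mm and grips with 3 to 60 N. Pads are 16 mm wide; open, the fingers measure 119 mm over their backs; the gripper's body (75 mm by 177 mm) begins 78 mm behind the grasp point.
Start: joints at [1.181, 0.087, 1.371, -0, 1.684, -0.103], TCP at [0.156, 0.528, 0.206] pointing down, gripper open.
Joint ranges: [-3.1, 3.1], [-0.76, 2.03], [0.27, 2.55], [-1.08, 4.22], [0.17, 2.65], [-2.57, 2.57]. Speed limits (rad/s): [2.79, 2.79, 3.14, 3.14, 3.14, 3.14].

## Interface

Orientations are given as [roll, pitch, yaw] about the fixed x, y, z axes, in that order (R = Rz(yaw) Ry(pitch) Rx(roll)).
In Python, from bench import status, viewer, order, robot gives the robot as it stands. The module is installed in compiled form; this text tells all that it offers.
- The arm moves only by the tool move_arm, never from a script. Its argument "targets" is a list of rows, each a list of 3 entries, a list of its own where there are three numbers: the shift along the tool's x, y, z in mm, then the turn, a rotation vector about the tool's x, y, z in degrees, then the opening, from -1 (shut) to 1 (fully open). A call has 1 to 20 rows; each row is the pose to reach, as a shift and turn from the pose commanded when the call began, along the tool's axes at that moment; what a row does not reach only later rows make up. A row lasts 1/8 s, in which the tool goes at most 62.5 mm and 10.7 degrees, less where a joint would pass 70% of its speed; a pose out of reach is approached as far as the arm can. A call with a gripper value outside its range is refused whole. The fingers move at their own pace and stop on an object; the grip force is fixed at half the most. Time passes only in rows, so rows that repeat a pose let the fingers close. It gives the time, the measured TCP pose, the force and the opening at its end, in the units of the state.
- status.get_obs(): the state, without advancing time (a new reading comes with each control period).
- viewer.snapshot(name): name is "scene" or "top"; returns the picture (400x640x3 uint8, red, green, blue); there is no depth.
- viewer.camera_model(name): a dict with "K" (3x3 intrinsics, pixels), "D" ([k1, k2, p1, p2, k3] as OpenCV has them; the pictures are not rectified), "xyz" and "attitude" of the camera in the world. Camera axes: x right, y up, looking along -z (the intrinsics and any distortion apply to the point x, -y, -z); pixel columns grow to the right and rows downward; lengths in m; the calibration is good to about 2 mm. A picture is of the moment at which its call begins. camera_model takes no time and is no camera call.
- order.close_job(): hands the job in, once; it reports no verdict.
The state is a dict: "time": time; "joint_positions": joint angles; "qvel": joint speeds; "joint_torque": joint torques, N m; "tool_pos": TCP position; "ee_rot": TCP orientation; "wrist_force": force on the tool from outside, world axes, zero at the start; "wrist_torque": the same for the moment, N m; "width": finger opening in m.
Only numpy, scipy, OpenCV 4.12 (cv2) and the standard library are available. Lean on these libraries where they do the work, as an engineer would, in place of code of your own. Each camera call takes 0.05 s, during which the arm holds its last target. There are 200 camera calls.

## Working session

There is one attempt and no reset: what is moved stays moved. The work goes in short steps, Python scripts to look and compute and a tool call to move; the robot and the scene stay as the last step left them, time stands still between calls to the robot, and variables do not carry over. Pictures are saved under pics/ and viewed, about 8 in all and at most 12, crops included, and the job is handed in when it is done.

Besides the shell and the picture viewer there is one more tool, called after "Request:" in YAML: its name, and indented under it one key for each argument. move_arm: Moves the arm, as the interface text tells. Its arguments: {"type":"object","properties":{"targets":{"type":"array"}},"required":["targets"]}

```bash
mkdir -p pics
python3 - <<'E'
from bench import status, viewer, order, robot
import cv2,numpy as np
for n in("scene","top"):
    im=viewer.snapshot(n); cv2.imwrite(f"pics/{n}0.png",im[:,:,::-1])
    m=viewer.camera_model(n); print(n,{k:np.round(v,4).tolist() for k,v in m.items()})
o=status.get_obs(); print({k:np.round(v,4).tolist() for k,v in o.items()}, robot.grasp_offset)
E
```

```text
scene {'K': [[507.5016, 0.0, 320.6663], [0.0, 507.5016, 197.8225], [0.0, 0.0, 1.0]], 'D': [-0.0646, 0.0, 0.0, 0.0, 0.0], 'xyz': [-0.3413, -0.5201, 0.771], 'attitude': [0.9471, -0.0237, -1.0614]}
top {'K': [[497.4652, 0.0, 323.983], [0.0, 497.4652, 203.7505], [0.0, 0.0, 1.0]], 'D': [-0.081, 0.0, 0.0, 0.0, 0.0], 'xyz': [0.4268, -0.035, 1.2345], 'attitude': [0.0946, -0.0067, -1.5852]}
{'time': 0.1, 'joint_positions': [1.1809, 0.0879, 1.3721, 0.0, 1.6836, -0.1031], 'qvel': [-0.0008, -0.0021, -0.0029, -0.0004, -0.0012, -0.0005], 'joint_torque': [0.0021, -34.1251, -30.3302, 0.072, 0.0304, -0.0001], 'tool_pos': [0.1554, 0.5271, 0.2044], 'ee_rot': [-3.1396, -0.0002, 2.8548], 'wrist_force': [-0.2403, -0.1127, 0.0093], 'wrist_torque': [0.0512, 0.0162, 0.0388], 'width': 0.0941} 0.0188
```

View pics/scene0.png

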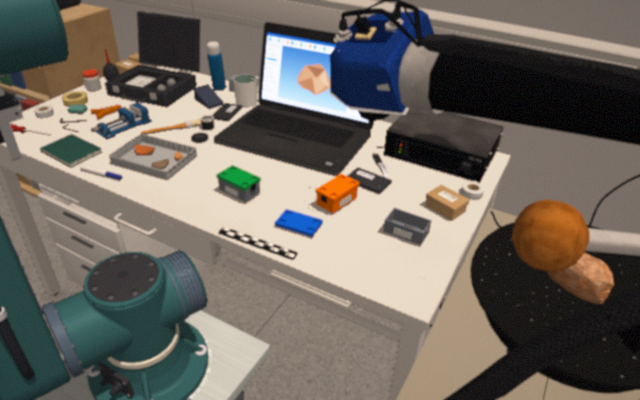

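View pics/top0.png

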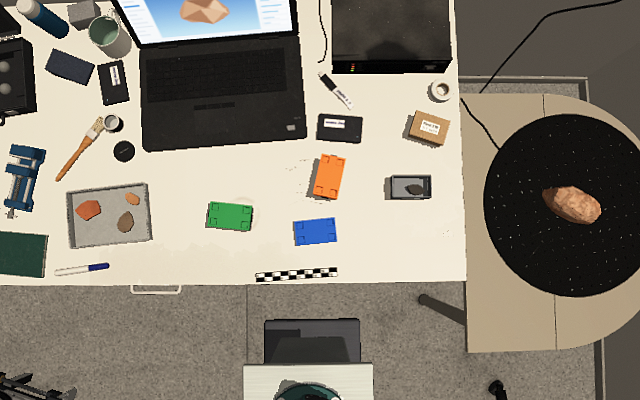

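The scene view shows a green box at (238,182), orange look-alike at (337,193), blue lid at (299,222) and open box at (407,226). In the top view these are green (230,215), blue (316,231), open box (411,187) and orange (328,176).

```bash
cat > h.py <<'E'
from bench import status, viewer, order, robot
import cv2,numpy as np
from scipy.spatial.transform import Rotation as R
def ray(name,px,z):
    m=viewer.camera_model(name)
    u=cv2.undistortPoints(np.asarray(px,float).reshape(-1,1,2),np.array(m["K"]),np.array(m["D"])).reshape(-1,2)
    d=np.c_[u[:,0],-u[:,1],-np.ones(len(u))]@R.from_euler('xyz',m["attitude"]).as_matrix().T
    c=np.array(m["xyz"]); return (c+d*((z-c[2])/d[:,2])[:,None])[:,:2]
def proj(name,P):
    m=viewer.camera_model(name)
    p=(np.asarray(P,float).reshape(-1,3)-m["xyz"])@R.from_euler('xyz',m["attitude"]).as_matrix()
    return cv2.projectPoints(p*[1,-1,-1],np.zeros(3),np.zeros(3),np.array(m["K"]),np.array(m["D"]))[0].reshape(-1,2)
def blob(mask,box):
    x0,y0,x1,y1=box; k=np.zeros_like(mask); k[y0:y1,x0:x1]=mask[y0:y1,x0:x1]
    n,l,s,c=cv2.connectedComponentsWithStats(k); i=1+np.argmax(s[1:,4])
    return (l==i).astype(np.uint8)
def rect(name,mask,z):
    cs=cv2.findContours(mask,cv2.RETR_EXTERNAL,cv2.CHAIN_APPROX_NONE)[0]
    f=cv2.drawContours(mask.copy(),cs,-1,1,-1)
    ys,xs=np.nonzero(f); P=ray(name,np.c_[xs,ys],z)*1000
    c=P.mean(0); w,v=np.linalg.eigh(np.cov(P.T)); a=np.degrees(np.arctan2(v[1,1],v[0,1]))%180
    r=cv2.minAreaRect(P.astype(np.float32))
    return "cen",c.round(1),"long-dir deg",a.round(1),"LxS",np.sqrt(12*w[::-1]).round(1),"minrect",np.round(r[0],1),np.round(r[1],1),round(r[2],1)
def hsv(im): return cv2.cvtColor(im,cv2.COLOR_RGB2HSV)
def cmask(im,lo,hi,vmin=60):
    return cv2.inRange(hsv(im),(lo,110,vmin),(hi,255,255))//255
E
python3 - <<'E'
from h import *
im=viewer.snapshot("top"); h=hsv(im)
print("green",rect("top",blob(cmask(im,45,85),(190,190,270,245)),.054))
print("blue",rect("top",blob(cmask(im,100,125),(280,205,350,255)),.016))
b=blob((h[:,:,2]<170).astype(np.uint8),(380,165,440,210)); print("open",rect("top",b,.044))
for n,p in(("g",(230,215)),("b",(316,231)),("orange",(328,176))): print(n,h[p[1],p[0]])
big=cv2.resize(im[160:260,190:450],None,fx=3,fy=3,interpolation=cv2.INTER_NEAREST); cv2.imwrite("pics/c1.png",big[:,:,::-1])
E
```

```text
green ('cen', array([513.3, 181.1]), 'long-dir deg', np.float64(83.0), 'LxS', array([101. ,  58.2]), 'minrect', array([513.4, 181.2]), array([101.1,  58.2]), 83.0)
blue ('cen', array([475.1, -22. ]), 'long-dir deg', np.float64(95.3), 'LxS', array([99.4, 59.2]), 'minrect', array([475.2, -22. ]), array([58.9, 99.1]), 5.2)
open ('cen', array([ 577.3, -247.9]), 'long-dir deg', np.float64(91.5), 'LxS', array([112.6,  59.5]), 'minrect', array([ 577.6, -247.4]), array([114.8,  58.6]), 89.3)
g [ 65 153 160]
b [110 192 199]
orange [ 13 192 247]
```

View pics/c1.png

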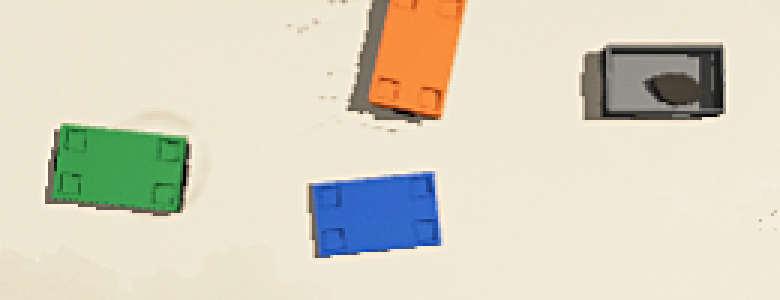

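The crop shows green, blue and orange lids with corner recesses. The grey open box spans crop x 606–723 with its shadow to the left, so I exclude the shadow by saturation and cross-check with the scene camera.

Run:
```python
from h import *
im=viewer.snapshot("top"); h=hsv(im)
y=187
print(h[y,382:436].tolist()); print(h[168:206,405].tolist())
s=viewer.snapshot("scene")
print("green",rect("scene",blob(cmask(s,45,85,100),(205,155,270,210)),.054))
print("blue",rect("scene",blob(cmask(s,100,125,150),(265,200,330,245)),.016))
for n,P in(("open",(.576,-.243,.044)),("g",(.5133,.1811,.054)),("b",(.475,-.022,.016))): print(n,proj("scene",P))
a=s[150:260,200:450]
cv2.imwrite("pics/c2.png",cv2.resize(a,None,fx=3,fy=3,interpolation=cv2.INTER_NEAREST)[:,:,::-1])
```

```text
[[22, 27, 250], [17, 50, 199], [19, 51, 105], [16, 48, 118], [16, 50, 123], [17, 51, 124], [17, 51, 124], [17, 51, 131], [19, 40, 90], [120, 7, 35], [20, 13, 115], [19, 15, 136], [20, 16, 144], [20, 15, 150], [18, 17, 148], [12, 17, 149], [17, 16, 147], [20, 16, 147], [15, 17, 149], [18, 17, 149], [18, 17, 148], [18, 20, 154], [19, 19, 108], [15, 9, 55], [0, 5, 51], [15, 22, 23], [17, 72, 64], [18, 61, 75], [18, 62, 74], [16, 65, 74], [17, 65, 75], [15, 56, 73], [17, 66, 73], [14, 66, 73], [15, 63, 73], [16, 67, 72], [14, 68, 71], [17, 76, 70], [14, 71, 68], [17, 55, 74], [20, 19, 118], [30, 12, 65], [15, 9, 56], [15, 9, 59], [30, 9, 56], [26, 18, 101], [20, 20, 38], [0, 18, 29], [30, 9, 29], [0, 3, 155], [23, 32, 255], [20, 29, 243], [21, 28, 240], [21, 29, 240]]
[[21, 30, 240], [20, 30, 240], [21, 29, 240], [23, 30, 239], [21, 30, 241], [21, 29, 248], [17, 43, 217], [15, 28, 128], [30, 5, 53], [45, 24, 21], [20, 17, 133], [21, 16, 156], [23, 16, 147], [23, 16, 147], [21, 17, 148], [17, 24, 150], [18, 20, 151], [18, 21, 157], [17, 20, 113], [15, 9, 55], [18, 16, 81], [17, 20, 90], [12, 17, 147], [15, 13, 156], [15, 17, 151], [18, 17, 151], [20, 15, 150], [24, 17, 154], [20, 17, 138], [40, 13, 60], [21, 46, 72], [17, 58, 62], [18, 42, 250], [22, 26, 248], [21, 27, 242], [20, 28, 241], [20, 28, 241], [21, 28, 240]]
green ('cen', array([508.4, 176.4]), 'long-dir deg', np.float64(82.8), 'LxS', array([98.9, 58. ]), 'minrect', array([508.8, 175.4]), array([102.7,  58.2]), 83.3)
blue ('cen', array([472.5, -26.5]), 'long-dir deg', np.float64(94.7), 'LxS', array([99.4, 58.3]), 'minrect', array([473.2, -26. ]), array([ 58.7, 100.3]), 5.1)
open [[400.95683633 218.0366444 ]]
g [[237.866988   175.48578682]]
b [[297.85852575 220.34475391]]
```

View pics/c2.png

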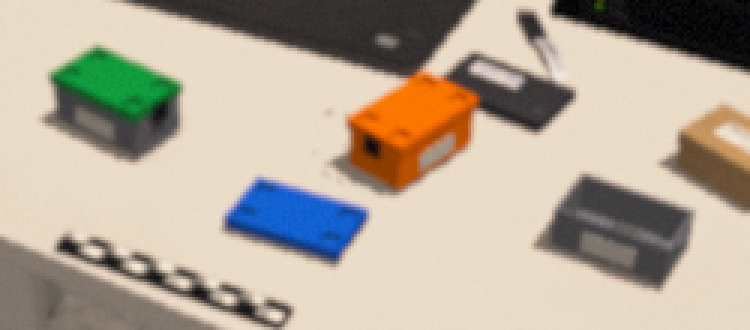

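The scene crop confirms the box is open and the blue lid is flat and right way up. The cameras differ by about 4 mm, so I'll work with relative displacements in the top camera. Next I fit the box's rim lines from its far edges and plan the lid approach.

```bash
cat >> h.py <<'E'
def cross(v,t=140):  # first subpixel fall of v from desk to below t
    v=np.asarray(v,float); i=np.argmax(v<t); return i-1+(v[i-1]-t)/(v[i-1]-v[i])
def openbox(im):
    v=hsv(im)[:,:,2]
    A=ray("top",[(c,160+cross(v[160:190,c])) for c in range(396,426)],.044)*1000   # far (+x) long edge
    B=ray("top",[(445-cross(v[r,445:400:-1]),r) for r in range(180,194)],.044)*1000 # -y short edge
    pa=np.polyfit(A[:,1],A[:,0],1); pb=np.polyfit(B[:,0],B[:,1],1)
    a=np.arctan(-pa[0]); ex=np.array([np.cos(a),np.sin(a)]); ey=np.array([-ex[1],ex[0]])
    c=ex*((A@ex).mean()-28)+ey*((B@ey).mean()+48)
    return c,np.degrees(a),np.degrees(np.arctan(pb[0])),(A-c)@ex,(B-c)@ey
def plan(x,y,z,ang): # target TCP mm and world direction of tool y, deg
    o=status.get_obs(); r=R.from_euler('xyz',o["ee_rot"]); 
    t=R.from_euler('xyz',[np.pi,0,np.radians(ang+90)]); u=R.from_euler('xyz',[np.pi,0,np.radians(ang-90)])
    vs=[(r.inv()*q).as_rotvec(degrees=True) for q in(t,u)]; v=min(vs,key=np.linalg.norm)
    print("shift",r.inv().apply(np.array([x,y,z])-o["tool_pos"]*np.array(1000.)).round(1),"rotvec",v.round(2),"t",o["time"],"pos",np.round(o["tool_pos"],4),"rpy",np.round(o["ee_rot"],4),"F",np.round(o["wrist_force"],1),"w",round(o["width"],4),"q",np.round(o["joint_positions"],2))
E
python3 - <<'E'
from h import *
im=viewer.snapshot("top"); c,a,b,A,B=openbox(im); print("open",c.round(1),round(a,2),round(b,2),A.std().round(2),B.std().round(2))
plan(475.1,-22,90,5.3)
E
```

```text
open [ 579.2 -256.1] -0.54 -0.73 0.08 0.19
shift [-461.9 -436.5  115.4] rotvec [-4.000e-02  2.000e-02  6.827e+01] t 0.3 pos [0.1555 0.5274 0.2051] rpy [-3.1409e+00 -1.0000e-04  2.8548e+00] F [-0.   0.3 -0.1] w 0.094 q [ 1.18  0.09  1.37 -0.    1.68 -0.1 ]
```

Request:
move_arm:
  targets:
    - [[-462,-436.5,115],[0,0,68.3],1]
    - [[-462,-436.5,115],[0,0,68.3],1]
    - [[-462,-436.5,115],[0,0,68.3],1]
    - [[-462,-436.5,115],[0,0,68.3],1]
    - [[-462,-436.5,115],[0,0,68.3],1]
    - [[-462,-436.5,115],[0,0,68.3],1]
    - [[-462,-436.5,115],[0,0,68.3],1]
    - [[-462,-436.5,115],[0,0,68.3],1]
    - [[-462,-436.5,115],[0,0,68.3],1]
    - [[-462,-436.5,115],[0,0,68.3],1]
    - [[-462,-436.5,115],[0,0,68.3],1]
    - [[-462,-436.5,115],[0,0,68.3],1]
    - [[-462,-436.5,115],[0,0,68.3],1]
    - [[-462,-436.5,115],[0,0,68.3],1]
    - [[-462,-436.5,115],[0,0,68.3],1]
    - [[-462,-436.5,115],[0,0,68.3],1]

```text
time: 2.3
tool_pos: [0.4752, -0.0212, 0.0907]
ee_rot: [3.141, -0.0, 1.664]
wrist_force: [-0.4, -0.5, 0.5]
width: 0.0941
```

Run:
```python
from h import *
plan(475.1,-22,3,5.3)
```

```text
shift [-0.8 -0.2 87.7] rotvec [ 0.03 -0.    0.03] t 2.3 pos [ 0.4752 -0.0212  0.0907] rpy [ 3.141  -0.      1.6638] F [-0.4 -0.5  0.5] w 0.0941 q [-0.16 -0.03  1.72  0.    1.45 -0.26]
```

Request:
move_arm:
  targets:
    - [[-0.8,-0.2,40],[0,0,0],1]
    - [[-0.8,-0.2,75],[0,0,0],1]
    - [[-0.8,-0.2,87.5],[0,0,0],1]
    - [[-0.8,-0.2,87.5],[0,0,0],1]
    - [[-0.8,-0.2,87.5],[0,0,0],-1]
    - [[-0.8,-0.2,87.5],[0,0,0],-1]
    - [[-0.8,-0.2,87.5],[0,0,0],-1]
    - [[-0.8,-0.2,87.5],[0,0,0],-1]
    - [[-0.8,-0.2,87.5],[0,0,0],-1]
    - [[-0.8,-0.2,87.5],[0,0,0],-1]

```text
time: 3.55
tool_pos: [0.4754, -0.0227, 0.0034]
ee_rot: [3.141, 0.0, 1.663]
wrist_force: [-0.3, 0.2, 2.8]
width: 0.0595
```

Run:
```python
from h import *
plan(475.1,-22,90,5.3)
```

```text
shift [  0.7  -0.2 -86.6] rotvec [ 0.04  0.01 -0.03] t 3.55 pos [ 0.4754 -0.0227  0.0034] rpy [3.1409e+00 1.0000e-04 1.6627e+00] F [-0.3  0.2  2.8] w 0.0595 q [-0.17  0.06  1.82  0.    1.26 -0.26]
```

Gripped at 59.5 mm. I now release it and back off, so the top camera can show where the jaws put the lid. That gives the camera-to-robot offset.

Request:
move_arm:
  targets:
    - [[0,0,0],[0,0,0],1]
    - [[0,0,0],[0,0,0],1]
    - [[0,0,0],[0,0,0],1]
    - [[0,0,-50],[0,0,0],1]
    - [[0,0,-100],[0,0,0],1]
    - [[60,-20,-100],[0,0,0],1]
    - [[120,-60,-100],[0,0,0],1]
    - [[180,-60,-100],[0,0,0],1]
    - [[240,-60,-100],[0,0,0],1]
    - [[300,-60,-100],[0,0,0],1]
    - [[300,-60,-100],[0,0,0],1]
    - [[300,-60,-100],[0,0,0],1]

```text
time: 5.05
tool_pos: [0.3876, 0.2702, 0.1026]
ee_rot: [-3.141, 0.001, 1.664]
wrist_force: [-1.0, -0.5, 0.1]
width: 0.0942
```

Run:
```python
from h import *
im=viewer.snapshot("top"); cv2.imwrite("pics/top2.png",im[:,:,::-1])
print("blue",rect("top",blob(cmask(im,100,125),(280,205,350,255)),.016))
print("open",openbox(im)[:3])
plan(475.1,-22,90,5.3)
```

```text
blue ('cen', array([475.2, -22. ]), 'long-dir deg', np.float64(95.1), 'LxS', array([99.3, 59. ]), 'minrect', array([475.2, -22. ]), array([58.8, 99.1]), 5.2)
open (array([ 578.94573068, -255.94354601]), np.float64(-0.5513047747867247), np.float64(-0.7072845090216321))
shift [-298.3   60.3   13. ] rotvec [-0.02  0.05 -0.08] t 5.1 pos [0.3879 0.2696 0.1027] rpy [-3.1412e+00  9.0000e-04  1.6619e+00] F [ 0.4  0.3 -0.5] w 0.0938 q [ 0.49 -0.04  1.71 -0.    1.48  0.4 ]
```

View pics/top2.png

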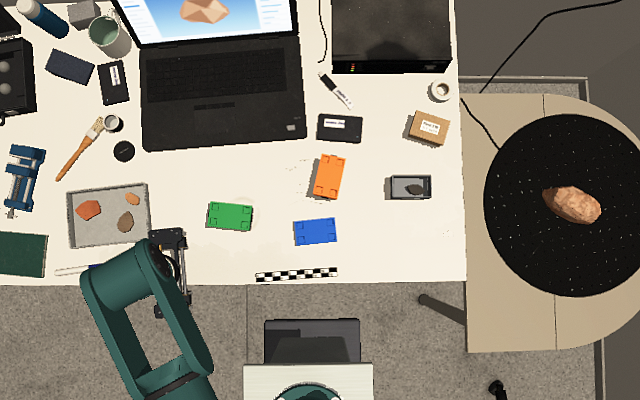

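The jaws did not shift the lid: camera x 475.2 against TCP 475.4, so they agree there. Now I take it for real and carry it.

Request:
move_arm:
  targets:
    - [[-60,40,0],[0,0,0],1]
    - [[-120,60.3,0],[0,0,0],1]
    - [[-180,60.3,0],[0,0,0],1]
    - [[-240,60.3,0],[0,0,0],1]
    - [[-298.3,60.3,0],[0,0,0],1]
    - [[-298.3,60.3,0],[0,0,0],1]
    - [[-298.3,60.3,50],[0,0,0],1]
    - [[-298.3,60.3,85],[0,0,0],1]
    - [[-298.3,60.3,100],[0,0,0],1]
    - [[-298.3,60.3,100],[0,0,0],1]
    - [[-298.3,60.3,100],[0,0,0],-1]
    - [[-298.3,60.3,100],[0,0,0],-1]
    - [[-298.3,60.3,100],[0,0,0],-1]
    - [[-298.3,60.3,100],[0,0,0],-1]
    - [[-298.3,60.3,100],[0,0,0],-1]

```text
time: 6.98
tool_pos: [0.4756, -0.0209, 0.0034]
ee_rot: [3.141, 0.0, 1.663]
wrist_force: [-0.9, -0.6, 2.7]
width: 0.0595
```

Run:
```python
from h import *
o=status.get_obs(); p=np.array(o["tool_pos"])*1000; print(p.round(1))
# keep lid-to-TCP offset, turned by -5.8 deg
d=R.from_euler('z',-5.8,degrees=True).apply(np.r_[475.2-p[0],-22.0-p[1],0]); print(d.round(2))
plan(579.1-d[0],-256-d[1],100,-0.6)
```

```text
[475.6 -20.9   3.4]
[-0.46 -1.09  0.  ]
shift [-242.6   82.1  -96.6] rotvec [ 0.04 -0.    5.87] t 6.975 pos [ 0.4756 -0.0209  0.0034] rpy [3.1409 0.     1.6628] F [-0.9 -0.6  2.7] w 0.0595 q [-0.16  0.06  1.82  0.    1.26 -0.26]
```

Request:
move_arm:
  targets:
    - [[0,0,-40],[0,0,0],-1]
    - [[0,0,-97],[0,0,0],-1]
    - [[-50,20,-97],[0,0,0],-1]
    - [[-100,40,-97],[0,0,2],-1]
    - [[-150,60,-97],[0,0,4],-1]
    - [[-200,75,-97],[0,0,5.9],-1]
    - [[-242.6,82.1,-97],[0,0,5.9],-1]
    - [[-242.6,82.1,-97],[0,0,5.9],-1]
    - [[-242.6,82.1,-97],[0,0,5.9],-1]

```text
time: 8.1
tool_pos: [0.5788, -0.2542, 0.0992]
ee_rot: [-3.14, -0.002, 1.56]
wrist_force: [-0.4, -0.5, -0.2]
width: 0.0596
```

Run:
```python
from h import *
plan(579.6,-254.9,55,-0.6)
s=viewer.snapshot("scene"); t=viewer.snapshot("top")
a=cv2.resize(s[130:290,300:480],None,fx=3,fy=3); b=cv2.resize(t[120:280,350:470],None,fx=3,fy=3)
cv2.imwrite("pics/c3.png",np.hstack([a,b])[:,:,::-1][:, :800])
```

```text
shift [-0.8  0.9 44.2] rotvec [-0.08 -0.09 -0.04] t 8.1 pos [ 0.5788 -0.2542  0.0992] rpy [-3.1402e+00 -1.6000e-03  1.5597e+00] F [-0.4 -0.5 -0.2] w 0.0596 q [-0.5   0.31  1.32  0.    1.51 -0.49]
```

View pics/c3.png

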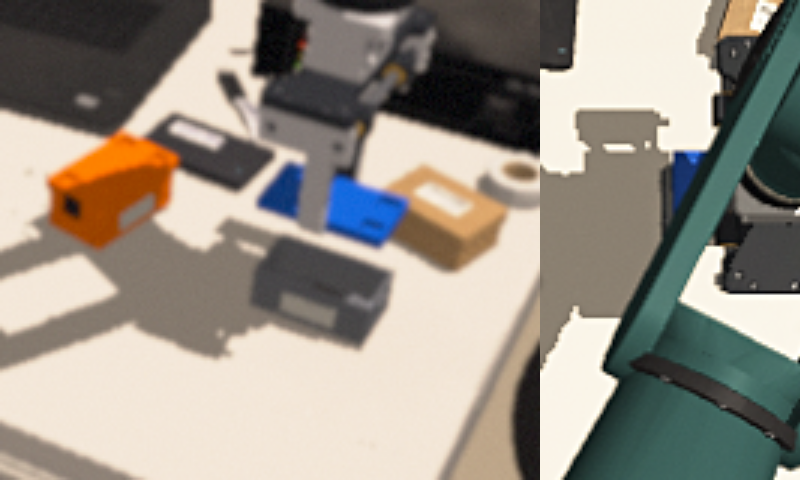

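The scene crop shows the lid held level above the open box, about aligned. I descend to just above the rim and correct.

Request:
move_arm:
  targets:
    - [[-0.8,0.9,25],[0,0,0],-1]
    - [[-0.8,0.9,44],[0,0,0],-1]
    - [[-0.8,0.9,48],[0,0,0],-1]
    - [[-0.8,0.9,48],[0,0,0],-1]
    - [[-0.8,0.9,48],[0,0,0],-1]

```text
time: 8.82
tool_pos: [0.5808, -0.256, 0.0531]
ee_rot: [3.14, 0.001, 1.56]
wrist_force: [-0.5, 0.6, -0.4]
width: 0.0597
```

Run:
```python
from h import *
plan(579.6,-254.9,41.4,-0.6)
```

```text
shift [ 1.1 -1.3 11.7] rotvec [ 0.1   0.05 -0.02] t 8.825 pos [ 0.5808 -0.256   0.0531] rpy [3.1399e+00 8.0000e-04 1.5599e+00] F [-0.5  0.6 -0.4] w 0.0597 q [-0.5   0.34  1.37  0.    1.42 -0.49]
```

Readings look noisy (~1 mm), so I average several.

```bash
cat >> h.py <<'E'
def avg(n=10):
    P=[]
    for _ in range(n): viewer.snapshot("top"); P.append(status.get_obs()["tool_pos"])
    P=np.array(P)*1000; print("avg",P.mean(0).round(2),"sd",P.std(0).round(2)); return P.mean(0)
E
python3 - <<'E'
from h import *
avg()
E
```

```text
avg [ 580.46 -255.93   52.51] sd [0.23 0.1  0.4 ]
```

Request:
move_arm:
  targets:
    - [[1.0,-0.9,0],[0,0,0],-1]
    - [[1.0,-0.9,3],[0,0,0],-1]
    - [[1.0,-0.9,5],[0,0,0],-1]
    - [[1.0,-0.9,7],[0,0,0],-1]
    - [[1.0,-0.9,7],[0,0,0],-1]

```text
time: 9.95
tool_pos: [0.5791, -0.2546, 0.0446]
ee_rot: [-3.141, -0.0, 1.56]
wrist_force: [-0.4, -0.7, -0.6]
width: 0.0594
```

Request:
move_arm:
  targets:
    - [[0,0,1],[0,0,0],-1]
    - [[0,0,2],[0,0,0],-1]
    - [[0,0,3],[0,0,0],-1]
    - [[0,0,4],[0,0,0],-1]
    - [[0,0,4],[0,0,0],-1]

```text
time: 10.58
tool_pos: [0.5793, -0.2548, 0.0412]
ee_rot: [3.141, -0.0, 1.56]
wrist_force: [-1.4, -0.5, 0.5]
width: 0.0592
```

Request:
move_arm:
  targets:
    - [[0,0,1],[0,0,0],-1]
    - [[0,0,2],[0,0,0],-1]
    - [[0,0,2],[0,0,0],-1]

```text
time: 10.95
tool_pos: [0.5794, -0.2548, 0.041]
ee_rot: [3.141, 0.0, 1.56]
wrist_force: [-2.3, 1.6, 6.5]
width: 0.0597
```

Contact at the expected seated height. I release and move towards the green box.

Request:
move_arm:
  targets:
    - [[0,0,0],[0,0,0],1]
    - [[0,0,0],[0,0,0],1]
    - [[0,0,0],[0,0,0],1]
    - [[0,0,-50],[0,0,0],1]
    - [[0,0,-100],[0,0,0],1]
    - [[60,-10,-100],[0,0,1],1]
    - [[120,-20,-100],[0,0,2],1]
    - [[180,-30,-100],[0,0,3],1]
    - [[240,-40,-100],[0,0,4],1]
    - [[300,-50,-100],[0,0,5],1]
    - [[360,-60,-100],[0,0,6],1]
    - [[420,-65,-100],[0,0,6.4],1]
    - [[437,-65,-100],[0,0,6.4],1]
    - [[437,-65,-100],[0,0,6.4],1]
    - [[437,-65,-100],[0,0,6.4],1]

```text
time: 12.82
tool_pos: [0.5194, 0.1815, 0.1388]
ee_rot: [-3.141, 0.001, 1.446]
wrist_force: [-0.1, -0.7, -0.0]
width: 0.0943
```

Run:
```python
from h import *
im=viewer.snapshot("top"); s=viewer.snapshot("scene")
print("blue",rect("top",blob(cmask(im,100,125),(380,160,450,215)),.054))
a=cv2.resize(s[170:270,350:480],None,fx=3,fy=3); b=cv2.resize(im[140:240,360:490],None,fx=3,fy=3)
cv2.imwrite("pics/c4.png",np.hstack([a,b])[:,:,::-1])
p=avg(4); plan(513.8,182,30,-7)
```

```text
blue ('cen', array([ 578.6, -255.2]), 'long-dir deg', np.float64(90.0), 'LxS', array([101.3,  60.3]), 'minrect', array([ 578.7, -255.5]), array([100.1,  58.2]), 89.2)
avg [519.44 181.68 139.01] sd [0.05 0.23 0.03]
shift [ -0.7  -5.5 109. ] rotvec [ 0.01 -0.   -0.13] t 13.125 pos [0.5194 0.182  0.139 ] rpy [ 3.1414 -0.      1.4464] F [0.4 0.1 0.1] w 0.0939 q [ 0.23  0.11  1.48 -0.    1.55  0.36]
```

View pics/c4.png

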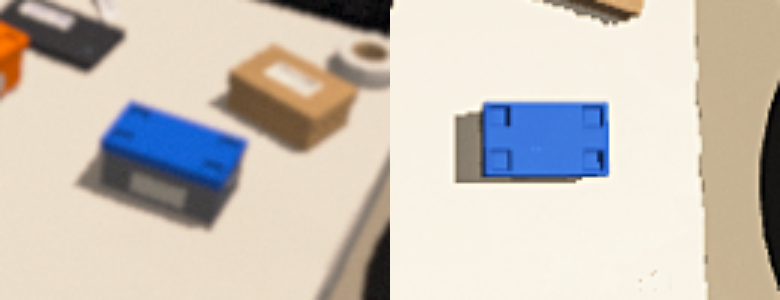

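The lid sits flush on the box in both views, with its recesses visible. I refine the green and blue centres by edge fits on both pictures, using the saved one for green because the arm now hides it.

Run:
```python
from h import *
def edges(im,lo,hi,box,z,sidey):
    m=blob(cmask(im,lo,hi),box); ys,xs=np.nonzero(m); x0,x1,y0,y1=xs.min(),xs.max(),ys.min(),ys.max()
    s=255.-hsv(im)[:,:,1]; t=255-95
    A=ray("top",[(c,y0-10+cross(s[y0-10:y1,c],t)) for c in range(x0+8,x1-8)],z)*1000
    if sidey>0: B=[(x0-10+cross(s[r,x0-10:x1],t),r) for r in range(y0+8,y1-8)]
    else: B=[(x1+10-cross(s[r,x1+10:x0:-1],t),r) for r in range(y0+8,y1-8)]
    B=ray("top",B,z)*1000
    pa=np.polyfit(A[:,1],A[:,0],1); a=np.arctan(-pa[0]); ex=np.array([np.cos(a),np.sin(a)]); ey=np.array([-ex[1],ex[0]])
    return (ex*((A@ex).mean()-30)+ey*((B@ey).mean()-sidey*50)).round(2),np.degrees(a).round(2),A.std(0).round(1)
for f in("top0","top2"):
    im=cv2.imread(f"pics/{f}.png")[:,:,::-1].copy()
    print("green",edges(im,45,85,(190,190,270,245),.054,1))
im=viewer.snapshot("top"); print("blue",edges(im,100,125,(380,160,450,215),.054,-1))
```

```text
green (array([513.35, 183.04]), np.float64(-6.74), array([ 2.3, 19.4]))
green (array([513.31, 183.01]), np.float64(-6.74), array([ 2.3, 19.4]))
blue (array([ 578.52, -256.46]), np.float64(-0.73), array([ 0.2, 17.5]))
```

Request:
move_arm:
  targets:
    - [[0,-5.6,45],[0,0,0],1]
    - [[0,-5.6,85],[0,0,0],1]
    - [[0,-5.6,105],[0,0,0],1]
    - [[0,-5.6,109],[0,0,0],1]
    - [[0,-5.6,109],[0,0,0],-1]
    - [[0,-5.6,109],[0,0,0],-1]
    - [[0,-5.6,109],[0,0,0],-1]
    - [[0,-5.6,109],[0,0,0],-1]
    - [[0,-5.6,109],[0,0,0],-1]
    - [[0,-5.6,109],[0,0,0],-1]

```text
time: 14.42
tool_pos: [0.514, 0.1838, 0.0307]
ee_rot: [3.14, -0.001, 1.448]
wrist_force: [-0.5, -1.2, 3.8]
width: 0.0597
```

Run:
```python
from h import *
p=avg(6)
ex=np.array([np.cos(np.radians(-6.9)),np.sin(np.radians(-6.9))]); ey=np.array([-ex[1],ex[0]])
off=(np.array([513.5,182.3])-p[:2])   # camera centre minus TCP
print("along",off@ey,"cross",off@ex)
a=np.radians(-.7); e2=np.array([-np.sin(a),np.cos(a)])
t=np.array([579.35,-255.9])-e2*(off@ey); print("target",t)
plan(t[0],t[1],130,-.7)
```

```text
avg [514.05 183.8   30.69] sd [0.01 0.01 0.02]
along -1.5517823828846984 cross -0.3635236204451268
target [ 579.36895813 -254.34833343]
shift [-426.8  118.6  -99.4] rotvec [ 0.07 -0.03 -6.34] t 14.725 pos [0.5141 0.1838 0.0307] rpy [ 3.1404e+00 -6.0000e-04  1.4480e+00] F [ 0.2 -0.6  4. ] w 0.0597 q [0.24 0.18 1.63 0.   1.34 0.36]
```

Request:
move_arm:
  targets:
    - [[0,0,-30],[0,0,0],-1]
    - [[0,0,-70],[0,0,0],-1]
    - [[0,0,-99.5],[0,0,0],-1]
    - [[-40,11,-99.5],[0,0,-1],-1]
    - [[-95,26,-99.5],[0,0,-2],-1]
    - [[-150,41,-99.5],[0,0,-3],-1]
    - [[-205,57,-99.5],[0,0,-4],-1]
    - [[-260,72,-99.5],[0,0,-5],-1]
    - [[-315,88,-99.5],[0,0,-6],-1]
    - [[-370,103,-99.5],[0,0,-6.3],-1]
    - [[-410,114,-99.5],[0,0,-6.3],-1]
    - [[-426.8,118.6,-99.5],[0,0,-6.3],-1]
    - [[-426.8,118.6,-99.5],[0,0,-6.3],-1]
    - [[-426.8,118.6,-80],[0,0,-6.3],-1]
    - [[-426.8,118.6,-64],[0,0,-6.3],-1]
    - [[-426.8,118.6,-60],[0,0,-6.3],-1]
    - [[-426.8,118.6,-60],[0,0,-6.3],-1]

```text
time: 16.85
tool_pos: [0.5787, -0.2536, 0.0892]
ee_rot: [-3.14, -0.001, 1.559]
wrist_force: [0.2, -0.5, -2.3]
width: 0.0597
```

Run:
```python
from h import *
avg(8); plan(579.37,-254.35,78.7,-.7)
s=viewer.snapshot("scene")
cv2.imwrite("pics/c5.png",cv2.resize(s[120:270,330:490],None,fx=4,fy=4)[:,:,::-1])
```

```text
avg [ 579.37 -254.56   90.62] sd [0.13 0.21 0.27]
shift [ 0.3  0.1 11.7] rotvec [ 0.04  0.02 -0.04] t 17.25 pos [ 0.5792 -0.2547  0.0904] rpy [3.1408e+00 3.0000e-04 1.5579e+00] F [-0.9 -0.7 -1.7] w 0.0595 q [-0.5   0.32  1.33  0.    1.49 -0.49]
```

View pics/c5.png

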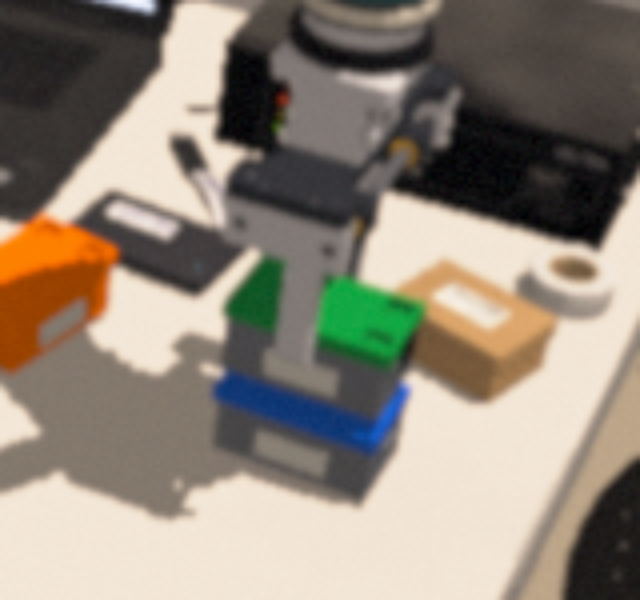

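The box hangs level and aligned over the blue lid. I lower it in stages.

Request:
move_arm:
  targets:
    - [[0.2,0,3],[0,0,0],-1]
    - [[0.2,0,5],[0,0,0],-1]
    - [[0.2,0,7],[0,0,0],-1]
    - [[0.2,0,8.5],[0,0,0],-1]
    - [[0.2,0,8.5],[0,0,0],-1]

```text
time: 17.92
tool_pos: [0.5789, -0.2542, 0.0812]
ee_rot: [-3.141, -0.0, 1.558]
wrist_force: [-0.3, -0.1, -2.0]
width: 0.0596
```

Request:
move_arm:
  targets:
    - [[0,0,1],[0,0,0],-1]
    - [[0,0,2],[0,0,0],-1]
    - [[0,0,3],[0,0,0],-1]
    - [[0,0,4],[0,0,0],-1]
    - [[0,0,4],[0,0,0],-1]

```text
time: 18.55
tool_pos: [0.5792, -0.2544, 0.0785]
ee_rot: [3.141, 0.0, 1.558]
wrist_force: [-1.4, 0.4, 2.7]
width: 0.0599
```

Seated at 78.5 against the 78.7 expected, with light contact. I release, lift and retreat.

Request:
move_arm:
  targets:
    - [[0,0,0.3],[0,0,0],1]
    - [[0,0,0],[0,0,0],1]
    - [[0,0,0],[0,0,0],1]
    - [[0,0,-40],[0,0,0],1]
    - [[0,0,-90],[0,0,0],1]
    - [[60,-10,-100],[0,0,0],1]
    - [[120,-20,-100],[0,0,0],1]
    - [[180,-30,-100],[0,0,0],1]
    - [[240,-40,-100],[0,0,0],1]
    - [[300,-50,-100],[0,0,0],1]
    - [[360,-60,-100],[0,0,0],1]
    - [[420,-65,-100],[0,0,0],1]
    - [[420,-65,-100],[0,0,0],1]
    - [[420,-65,-100],[0,0,0],1]

```text
time: 20.3
tool_pos: [0.5194, 0.1663, 0.1774]
ee_rot: [3.142, 0.001, 1.559]
wrist_force: [-0.3, 0.4, -0.3]
width: 0.0939
```

Run:
```python
from h import *
im=viewer.snapshot("top"); s=viewer.snapshot("scene")
print("green",rect("top",blob(cmask(im,45,85),(380,150,460,225)),.102))
g=blob(cmask(s,45,85,100),(350,150,480,260)); print("scene green",rect("scene",g,.102))
for d in(0,.006): print(proj("scene",(.5788,-.2559,.102+d)))
ys,xs=np.nonzero(g); print("cen px",xs.mean(),ys.mean())
a=cv2.resize(s[160:270,360:490],None,fx=3,fy=3); b=cv2.resize(im[100:240,340:460],None,fx=3,fy=3)[:330]
cv2.imwrite("pics/c6.png",np.hstack([a,b])[:,:,::-1]); plan(0,0,0,0)
```

```text
green ('cen', array([ 577.4, -255.3]), 'long-dir deg', np.float64(91.3), 'LxS', array([100.8,  58.7]), 'minrect', array([ 578.3, -255.7]), array([100.4,  58.2]), 89.2)
scene green ('cen', array([ 574.3, -260.8]), 'long-dir deg', np.float64(92.7), 'LxS', array([99.3, 60.4]), 'minrect', array([ 576.6, -259.5]), array([100. ,  63.6]), 89.8)
[[409.66800293 199.04867819]]
[[410.00137469 196.90188181]]
cen px 411.071953010279 200.77239353891335
shift [-172.7 -517.2  177.5] rotvec [-0.    0.02 -0.84] t 20.4 pos [0.5197 0.1652 0.1774] rpy [-3.1416e+00  4.0000e-04  1.5562e+00] F [0.3 0.4 0.2] w 0.0942 q [ 0.2   0.08  1.43 -0.    1.63  0.22]
```

View pics/c6.png

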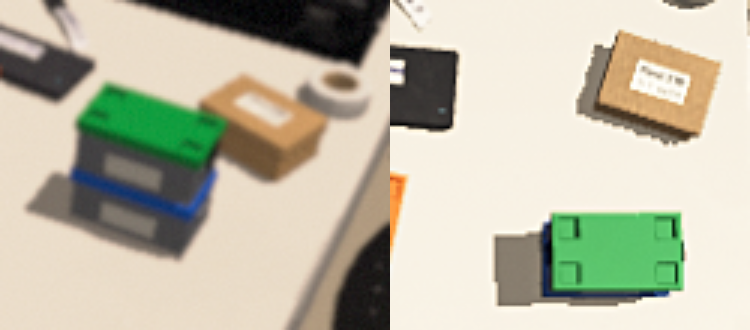

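The stack stands square and flat, with the green centre over the blue in the top view and the bystanders in place. I hand it in.

```bash
python3 -c "
from bench import order
print(order.close_job())"
```

```text
the job is handed in; nothing more can be done
None
```

The blue lid is down on the open finds box, the green-lidded box is stacked lengthways on top, and the job was handed in at about 20.4 s of the 51 s.

**Blue lid:** it went into the box with no resistance. I first felt contact with the TCP at 41.0 mm, where seating was expected at 41.4 mm. Afterwards it looked flush in both cameras.

**Green-lidded box:** its feet went into the lid's recesses with no resistance. It seated with the TCP at 78.5 mm, against 78.7 mm expected, and about 3 N of contact. After release it looked square and level. Its top-view centre was (578, −256) mm, within about 1 mm of the lid's.

**Forces:** readings between moves never exceeded about 7 N.

**Bystanders:** the drive and cardboard box looked unmoved in the last picture. I did not measure them. The scale bar was outside that crop, but no move came near it after the picture where it was last seen in place.

**What disagreed or went unchecked:**
- The two cameras differ by about 4 mm in absolute position, so I worked from relative shifts in the top view and from the gripper poses.
- The flake cannot be seen under the lid. It was in the box in the last picture before the lid went on, and the box did not visibly move.

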